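# Weigh a connecting rod on the bench hook scale and rack it

### The arm

A 6-joint arm with a two-finger parallel gripper is mounted at the origin on a cart in front of the work surface, level with it; the furniture and walls round the work are solid. World frame = base frame: x ahead of the robot, y to its left, z up, the work surface at z = 0. Lengths are in m, angles in rad, forces in N, time in s.
With the tool pointing down it reaches from about 0.375 to 0.9 m from the base axis. Payload 3.1 kg.
Tool frame: the origin (TCP) lies where the fingers leave the gripper's body, on its centre line; the fingertips stand 70 mm ahead of it and the grasp point (between the pads) lies 51 mm ahead of it (robot.tip_reach is the distance from the TCP to the fingertips, in m); z points along the fingers, y is the line along which they close (so a half turn about z gives the same grasp; the last joint's range is limited). The gripper opens to 87 mm and grips with 3 to 60 N. Pads are 19 mm wide; open, the fingers measure 117 mm over their backs; the gripper's body (75 mm by 190 mm) begins 51 mm behind the grasp point.
Start: joints at [-0.178, 0.527, 1.433, -0, 1.181, -0.178], TCP at [0.625, 0, 0.292] pointing down, gripper open.
Joint ranges: [-3.08, 3.08], [-0.75, 2.2], [0.22, 2.44], [-1.43, 4.57], [0, 2.65], [-2.85, 2.85]. Speed limits (rad/s): [2.79, 2.79, 3.14, 3.14, 3.14, 3.14].

### API

Orientations are given as a unit quaternion [x, y, z, w].
In Python, from rig import robot gives the robot as it stands.
- The arm moves only by the tool carry_out, never from a script. Its argument "rows" is a list that holds one entry, the list of rows, each a list of 6 numbers: the shift along the tool's x, y, z in mm, then the turn, a rotation vector about the tool's x, y, z in units of 8 degrees (1.0 is 8 degrees). A call has 1 to 20 rows; each row is the pose to reach, as a shift and turn from the pose commanded when the call began, along the tool's axes at that moment; what a row does not reach only later rows make up. A row lasts 1/10 s, in which the tool goes at most 50 mm and 8.59 degrees, less where a joint would pass 70% of its speed; a pose out of reach is approached as far as the arm can. A call with a gripper value outside its range is refused whole. "fingers" is the opening, from 0 (shut) to 1 (fully open), set as the call begins (left out, the last holds). The fingers move at their own pace and stop on an object; "grip_force" is the grip in N (left out, the last holds). Time passes only in rows, so rows that repeat a pose let the fingers close. It gives the time, the measured TCP pose, the force and the opening at its end, in the units of the state.
- robot.get_obs(): the state, without advancing time (a new reading comes with each control period).
- robot.camera(name): name is "scene" or "side" or "wrist"; returns a dict with "color" (400x640x3 uint8, red, green, blue), "depth" (400x640 float32, m along the optical axis (not along the pixel's ray), 0 where there is no reading), "K" (3x3 intrinsics, pixels), "camera_from_world" (4x4, takes a point from world to camera coordinates). Camera axes: x right, y down, z forward; pixel columns grow to the right and rows downward; lengths in m; the calibration is good to about 2 mm. A picture is of the moment at which its call begins.
- robot.hand_in(): hands the job in, once; it reports no verdict.
The state is a dict: "time": time; "q": joint angles; "joint_velocities": joint speeds; "joint_torque": joint torques, N m; "position": TCP position; "tool_rot": TCP orientation; "ft_force": force on the tool from outside, world axes, zero at the start; "moment": the same for the moment, N m; "grip_width": finger opening in m.
Only numpy, scipy, OpenCV 4.12 (cv2) and the standard library are available. Lean on these libraries where they do the work, as an engineer would, in place of code of your own. Each camera call takes 0.05 s, during which the arm holds its last target. There are 200 camera calls.

### The job

The connecting rod in the grey block has just been ground for weight. Thread its small end over the scale's hook and lower it slowly until the spring alone carries it, so that the hook neither drops, jerks nor bounces when you let go and is never pulled past the red end mark; leave it hanging untouched until the reading has stood still for a full second. Then lift it gently off the hook and stand it fully home and upright in the empty slot of the wooden rack, without ramming it or disturbing the other rods, the scale or the things on the bench.

Things in the scene. Friction and masses are not known exactly. Their poses are not given: they have to be found in the camera images.
- rod: Steel connecting rod to weigh, 158 mm tall, upright in the grey block. Origin: under its big end; z up to the small end, x = axis of both bores, y = its width. Big end 20 mm thick (x), 50 mm wide (y) in its lowest 22 mm, with a 34 by 16 mm pad under it; bolt shoulders above 68 mm wide. Mass 0.2 to 0.7 kg, must be felt. Grip from above across the small end, closing along y (36 mm): fingers pass either side of the hook; its weight keeps it upright.
- small_end (a point): Centre of the rod's bronze-bushed small end, 140 mm above the rod's origin, axes as the rod's. A ring 36 mm outside, 20 mm thick in x, bore 24 mm right through along x. When it hangs, its centre is 12 mm below the top of the hook's bar.
- scale: Bench hook scale, bolted down: blue base 150 x 150 mm, square grey column 46 x 56 mm, 371 mm tall with a knob on top, white graduated face with a red pointer. Origin: on the bench under the column's axis; z up; the hook's bar points along the scale's -x (roughly towards the robot). The scale may be turned about the vertical.
- hook_seat (a point): Middle of the hook's seat, on top of its level bar, where the small end should hang: 112 mm in front of the column's axis; sinks with the hook. Axes as the scale's. Bar round, 7 mm thick (axis 3.5 mm below this point). Seat 32 mm long: 18 mm behind the point is a collar of 15 mm diameter, 14 mm in front of it the bar bends up to the tip. Unloaded it is 268.5 mm above the bench.
- hook_tip (a point): Top of the hook's upturned tip, its free end: 28 mm in front of the seat point (along the scale's -x) and 11.5 mm higher. 7 mm thick, in the scale's vertical middle plane. From the bar's underside to the tip's top the hook is 18.5 mm high; all of it must pass through the rod's 24 mm bore.
- scale_hook (a joint): How far the hook has sunk below zero load, m (0 = empty, grows downwards). Spring 100 N/m, 9.8 mm per 100 g, lightly damped: it swings a second or two. Red end mark at 0.080, stop at 0.094. Faster than 0.06 m/s either way counts as a jerk: that happens when the rod is let go about 5 mm or more from where the spring balances its weight.
- holder: Grey plastic block 70 x 118 x 34 mm, fixed, in which the rod stands at the start; origin under its centre, z up. Its slot is 23 mm wide in x, 56 mm long in y and 22 mm deep, its floor 12 mm above the bench.
- rack: Reddish-brown wooden rack 226 x 110 x 34 mm, fixed; origin under its centre, z up, length along x. Four slots at x = -78, -26, 26, 78 mm, each 23 mm wide in x, 56 mm long in y, 22 mm deep. Three hold finished rods, upright, tops 170 mm above the bench; the slot at x = -78 mm, nearest the scale, is empty.
- free_slot (a point): Middle of the empty slot's floor, 12 mm above the bench, 22 mm below the rack's top; axes as the rack's. The rod stands in it with its x axis along the rack's x axis, either way round, its origin at this point.
- rod_b: Finished rod of the same shape in the rack's slot next to the empty one; origin under its big end, axes as the rod's.
- rod_c: Finished rod in the rack's third slot.
- rod_d: Finished rod in the rack's far slot.
- caliper: Bystander: steel caliper, 75 x 210 x 9 mm, lying loose left of the grey block; origin under its centre.
- tape_measure: Bystander: yellow tape measure, 37 x 86 x 65 mm, loose; origin under its centre.
- spanner: Bystander: combination spanner, 39 x 220 x 9 mm, lying loose in front of the scale; origin under its centre.
Things that resemble listed ones, but are neither listed nor needed, are in the scene too. Leave any blue look-alike of the rod alone.

How it is judged:
On the way, in this order (a step that is already met when the one before it is completed fails the run):
1. the rod hangs by its small end on the hook, untouched and still, for one second (contact force between rod and scale above 1.2 N and value of joint scale_hook above 0.01 m and horizontal distance between small_end and hook_seat below 0.022 m and height (world z) of rod above 0.02 m and contact force between rod and holder below 0.05 N and contact force between the fingers and rod below 0.05 N and linear speed of rod below 0.01 m/s and velocity of joint scale_hook between -0.005 and 0.005 m/s), for 1 s.
2. the rod is lifted clear of the hook, and the hook is back at zero (contact force between rod and scale below 0.02 N and distance between small_end and hook_seat above 0.06 m and value of joint scale_hook below 0.006 m), for 0.1 s.
At the end, for the whole second after the job is handed in: The weighed rod stands in the rack's empty slot, on the slot's floor to 4 mm, within 7 mm of its middle, upright within 0.12 rad and its bores along the rack within 0.15 rad, at rest and released; the scale's hook is empty, still and back within 6 mm of zero (horizontal distance between rod and free_slot below 0.007 m and z of rod in the frame of free_slot below 0.004 m and angle between rod's own z axis and vertical below 0.12 rad and angle between the x axis of rod and the x axis of rack, either way round below 0.15 rad and angular speed of rod below 0.1 rad/s and value of joint scale_hook below 0.006 m and contact force between the fingers and rod below 0.05 N and linear speed of rod below 0.01 m/s and velocity of joint scale_hook between -0.005 and 0.005 m/s); the robot touches nothing.
It fails at once if the hook is jerked, dropped or left to bounce: it moves faster than 0.06 m/s (velocity of joint scale_hook above 0.06 m/s or velocity of joint scale_hook below -0.06 m/s).
It fails at once if the hook is pulled past the red end mark (value of joint scale_hook above 0.08 m).
It fails at once if the rod is pushed against the scale with more than 12 N, or the robot against it with more than 8 N (contact force between rod and scale above 12 N or contact force between any of the arm, the fingers and scale above 8 N).
It fails at once if the rod is rammed into the rack with more than 30 N (contact force between rod and rack above 30 N).
It fails at once if a finished rod is shifted by more than 8 mm or tipped by more than 0.15 rad, or a loose thing on the bench is shifted by more than 30 mm (distance of any of rod_b, rod_c, rod_d from where it was at the start of the episode above 0.008 m or angle between any of rod_b, rod_c, rod_d's own z axis and vertical above 0.15 rad or distance of any of caliper, tape_measure, spanner from where it was at the start of the episode above 0.03 m).
It also fails if it takes over 72 s, if anything falls off the work surface, if the arm or the gripper's body presses on something with over 40 N, if the wrist force passes 120 N, or if a joint passes its speed limit or range.

## Working session

There is one attempt and no reset: what is moved stays moved. The work goes in short steps, Python scripts to look and compute and a tool call to move; the robot and the scene stay as the last step left them, time stands still between calls to the robot, and variables do not carry over. Pictures are saved under pics/ and viewed, on a budget of 10 in all, crops included, one or two more only if the job needs it, and the job is handed in when it is done.

Besides the shell and the picture viewer there is one more tool, called after "Request:" as name([rows], argument=value, ...), one row to a line, values as JSON. carry_out: Moves the arm, as the interface text tells. Its arguments: {"type":"object","properties":{"rows":{"type":"array"},"fingers":{"type":"number"},"grip_force":{"type":"number"}},"required":["rows"]}

```bash
mkdir -p pics
cat > h.py <<'E'
import numpy as np, cv2
from rig import robot
def cam(n):
    c=robot.camera(n); return c
def pts(c):
    d=c['depth'];K=c['K'];v,u=np.indices(d.shape)
    P=np.stack([(u-K[0,2])/K[0,0]*d,(v-K[1,2])/K[1,1]*d,d,np.ones_like(d)],-1)
    W=P@np.linalg.inv(c['camera_from_world']).T
    W=W[...,:3]; W[d==0]=np.nan
    return W
E
python3 - <<'E'
from h import *
ims=[]
for n in ['scene','side','wrist']:
    c=cam(n); np.savez(f'{n}0.npz',**c); ims.append(c['color'])
    print(n,np.linalg.inv(c['camera_from_world']).round(3).tolist(),c['K'][0,0],(c['depth']>0).mean())
cv2.imwrite('pics/scene0.png',ims[0][...,::-1]); cv2.imwrite('pics/side0.png',ims[1][...,::-1])
print(robot.get_obs())
E
```

```text
scene [[0.777, -0.417, 0.471, -0.002], [-0.63, -0.521, 0.576, -0.649], [0.005, -0.744, -0.668, 0.939], [0.0, 0.0, 0.0, 1.0]] 378.0058350963963 0.9959453125
side [[-0.992, -0.065, 0.111, 0.369], [-0.128, 0.539, -0.833, 1.206], [-0.006, -0.84, -0.543, 0.956], [0.0, 0.0, 0.0, 1.0]] 418.21857766835706 0.99609765625
wrist [[1.0, 0.001, -0.001, 0.625], [0.001, -0.954, -0.3, 0.083], [-0.002, 0.3, -0.954, 0.384], [0.0, 0.0, 0.0, 1.0]] 308.8809615601307 0.9959375
{'time': 0.15, 'q': array([-1.78487935e-01,  5.28266674e-01,  1.43360234e+00, -1.51029187e-05,
        1.18139007e+00, -1.78502017e-01]), 'joint_velocities': array([-0.00057059, -0.00277136, -0.00312149,  0.00120345, -0.00214627,
       -0.00080421]), 'joint_torque': array([ 9.14956272e-04, -4.40429199e+01, -1.76841742e+01,  6.33679633e-02,
        5.52540855e-02, -1.06930895e-04]), 'position': array([6.24557481e-01, 1.13491146e-04, 2.91489491e-01]), 'tool_rot': array([ 7.07099525e-01,  7.07113546e-01, -4.80942026e-04, -6.80436270e-04]), 'ft_force': array([-0.01237032,  0.08874228,  0.56891209]), 'moment': array([0.02104574, 0.0314113 , 0.03050388]), 'grip_width': 0.08706201913986525}
```

View pics/scene0.png

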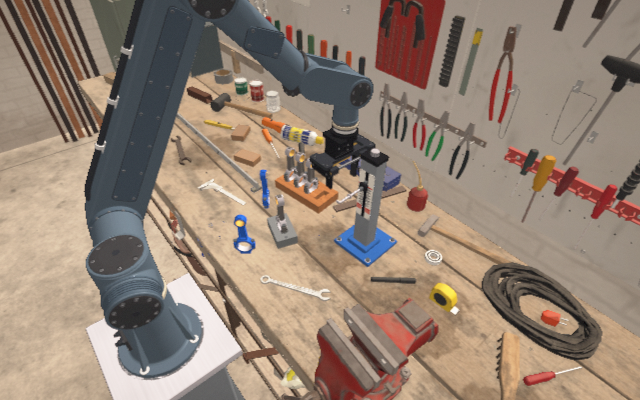

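View pics/side0.png

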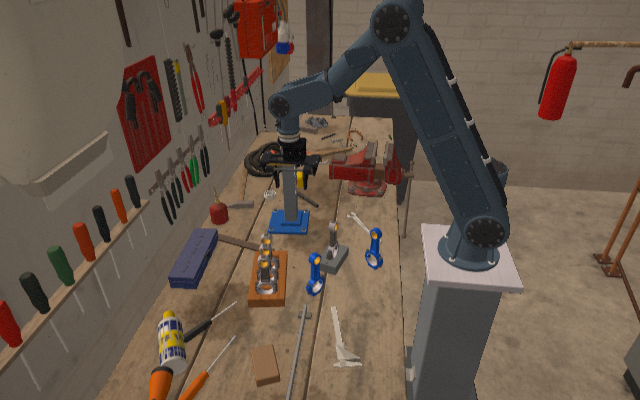

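The scene view shows the rod in its grey block at about (282,225), the scale column at (368,210), the rack at (305,188), and blue look-alikes at (243,235) and (265,187). The side view shows the block at (335,257), the rack at (268,280) and the scale base at (290,222).

```bash
cat > m.py <<'E'
from h import *
S=[];C=[]
for n in ['scene','side','wrist']:
    c=dict(np.load(f'{n}0.npz')); W=pts(c); S.append(W.reshape(-1,3)); C.append(c['color'].reshape(-1,3))
    print(n)
    hsv=cv2.cvtColor(c['color'],cv2.COLOR_RGB2HSV).astype(int); z=W[...,2]
    inb=(W[...,0]>.3)&(W[...,0]<1)&(abs(W[...,1])<.5)
    def rect(name,m):
        p=W[m&inb][:,:2]
        if len(p)<20: print(name,len(p)); return
        r=cv2.minAreaRect((p*1000).astype(np.float32)); print(name,len(p),np.round(r[0],1),np.round(r[1],1),round(r[2],1),'zmed',np.median(W[m&inb][:,2]).round(4))
    H,Sa,V=[hsv[...,i] for i in range(3)]
    rect('base',(abs(H-107)<10)&(Sa>150)&(z>.004)&(z<.03)&(W[...,0]>.55))
    rect('racktop',(H<16)&(Sa>110)&(z>.030)&(z<.038)&(W[...,1]>-.05))
    rect('greytop',(Sa<50)&(z>.030)&(z<.038)&(W[...,0]<.75)&(W[...,0]>.45)&(W[...,1]>-.1)&(W[...,1]<.25))
P=np.concatenate(S);Q=np.concatenate(C)
k=(P[:,0]>.35)&(P[:,0]<.95)&(P[:,1]>-.4)&(P[:,1]<.4)&(P[:,2]<.4); P=P[k];Q=Q[k]
o=np.argsort(P[:,2]);P=P[o];Q=Q[o]
im=np.zeros((600,800,3),np.uint8)
im[((.95-P[:,0])*1000).astype(int),((.4-P[:,1])*1000).astype(int)]=Q[:,::-1]
im=cv2.dilate(im,np.ones((2,2)))
cv2.imwrite('pics/top.png',im)
E
python3 m.py
```

```text
scene
base 915 [658.2 -98.9] [146.3 147.7] 5.0 zmed 0.0145
racktop 610 [651.8 307.4] [113.4 393.3] 8.6 zmed 0.0337
greytop 298 [553.2  96. ] [351.4 226.3] 78.3 zmed 0.0342
side
base 591 [713.2  49. ] [469.2 185.2] 67.4 zmed 0.0166
racktop 793 [696.1 180.4] [186.  653.5] 31.6 zmed 0.0356
greytop 202 [554.4  84.7] [209.7 327.8] 1.8 zmed 0.0352
wrist
base 244 [658.8 -80.1] [144.9 120.1] 4.8 zmed 0.0127
racktop 5789 [789.5  82.2] [106.9 393.4] 61.1 zmed 0.0337
greytop 4786 [532.7  34.7] [113.  323.4] 34.0 zmed 0.0337
```

View pics/top.png

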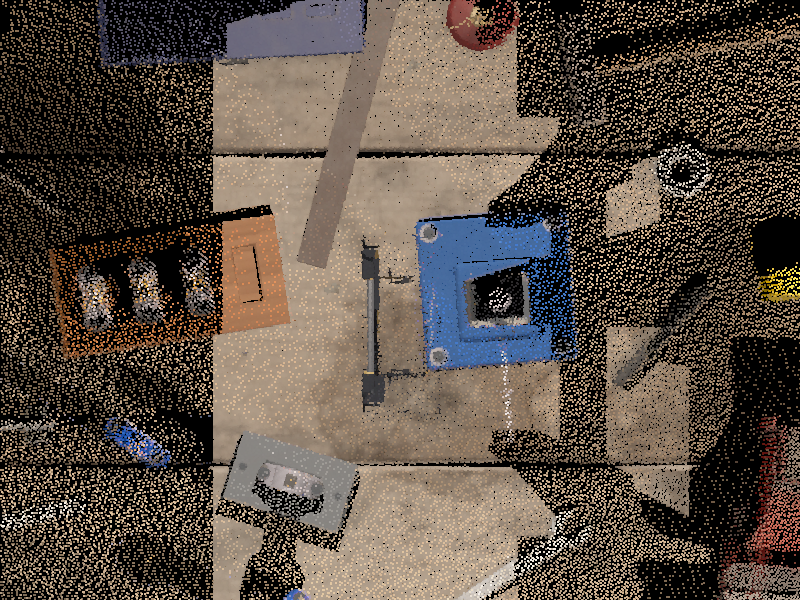

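The top-down map (1 mm/px; px = 1000(0.4−y), row = 1000(0.95−x)) shows the block at about (290,483), the rod at (290,481), the rack centred at about (170,283) with its empty slot at (247,273), the scale column at (498,297), and the hook along column ~506, rows 350–430.

```bash
cat > m2.py <<'E'
from h import *
D={}
for n in ['scene','side','wrist']:
    c=dict(np.load(f'{n}0.npz')); W=pts(c); D[n]=(W.reshape(-1,3),cv2.cvtColor(c['color'],cv2.COLOR_RGB2HSV).reshape(-1,3).astype(int))
def rect(t,n,m):
    p=D[n][0][m]; r=cv2.minAreaRect((p[:,:2]*1000).astype(np.float32)) if len(p)>5 else None
    print(t,n,len(p),None if r is None else (np.round(r[0],1),np.round(r[1],1),round(r[2],1)),'z',np.percentile(p[:,2],[2,50,98]).round(4) if len(p) else '')
for n,(P,h) in D.items():
    x,y,z=P.T; H,S,V=h.T
    box=lambda a,b,c,d:(x>a)&(x<b)&(y>c)&(y<d)
    rect('block',n,box(.39,.54,.02,.2)&(z>.030)&(z<.038)&(S<90))
    rect('rodtop',n,box(.42,.53,.06,.16)&(z>.145)&(z<.2))
    rect('rodsh',n,box(.42,.53,.06,.16)&(z>.042)&(z<.075))
    rect('rack',n,box(.57,.76,.09,.37)&(z>.030)&(z<.038))
    rect('slotfloor',n,box(.63,.72,.12,.19)&(z>.008)&(z<.016))
    rect('rackrods',n,box(.6,.76,.17,.35)&(z>.15)&(z<.19))
    rect('base',n,box(.56,.75,-.2,0)&(z>.004)&(z<.025)&(abs(H-107)<12)&(S>120))
    rect('col',n,box(.58,.72,-.17,-.04)&(z>.3)&(z<.364))
    rect('hook',n,box(.49,.606,-.14,-.07)&(z>.2)&(z<.32))
P,h=D['scene'];x,y,z=P.T
for n in ['scene','side','wrist']:
    P=D[n][0];x,y,z=P.T;m=(x>.49)&(x<.62)&(y>-.14)&(y<-.07)&(z>.24)&(z<.3)
    p=P[m];p=p[np.argsort(p[:,0])];print(n,(p[::max(1,len(p)//14)]*1000).round().tolist())
E
python3 m2.py
```

```text
block scene 397 (array([469.6, 106.2]), array([124.3,  70.3]), 72.9) z [0.0306 0.034  0.0373]
rodtop scene 80 (array([470. , 106.5]), array([35.5, 20.5]), 73.1) z [0.146  0.163  0.1735]
rodsh scene 83 (array([469.3, 106.1]), array([68.9, 20.4]), 72.9) z [0.0436 0.0638 0.0744]
rack scene 686 (array([663.9, 226.4]), array([113.6, 229.5]), 8.9) z [0.0303 0.0337 0.0375]
slotfloor scene 29 (array([691.7, 142. ]), array([40.8, 55.7]), 18.6) z [0.0095 0.0128 0.0155]
rackrods scene 145 (array([660.8, 253.2]), array([ 37.1, 124.6]), 9.5) z [0.1508 0.1632 0.1732]
base scene 845 (array([658.4, -98. ]), array([147.4, 149.5]), 4.5) z [0.0083 0.014  0.0234]
col scene 622 (array([673.8, -90. ]), array([114.4,  70. ]), 22.3) z [0.3016 0.3394 0.3607]
hook scene 91 (array([ 557.3, -104.5]), array([97.6, 15.8]), 0.5) z [0.2616 0.2682 0.2786]
block side 282 (array([469.1, 110.2]), array([124.2,  73.3]), 72.6) z [0.0307 0.0355 0.0378]
rodtop side 80 (array([468.5, 115. ]), array([37. , 19.9]), 71.5) z [0.1467 0.164  0.1747]
rodsh side 92 (array([467.5, 112.5]), array([68.4, 20.9]), 70.8) z [0.044  0.0625
[... 1176 characters left out ...]
532.0, -110.0, 266.0], [545.0, -108.0, 264.0], [555.0, -109.0, 267.0], [559.0, -109.0, 261.0], [571.0, -103.0, 269.0], [584.0, -106.0, 271.0], [598.0, -103.0, 268.0], [606.0, -99.0, 269.0], [611.0, -108.0, 279.0], [613.0, -103.0, 275.0], [613.0, -104.0, 258.0], [615.0, -92.0, 278.0], [617.0, -115.0, 270.0]]
side [[509.0, -103.0, 277.0], [509.0, -104.0, 284.0], [512.0, -104.0, 272.0], [516.0, -101.0, 273.0], [519.0, -102.0, 273.0], [523.0, -100.0, 269.0], [527.0, -104.0, 271.0], [529.0, -97.0, 271.0], [533.0, -100.0, 273.0], [536.0, -97.0, 270.0], [541.0, -105.0, 270.0], [610.0, -87.0, 263.0], [611.0, -90.0, 257.0], [613.0, -85.0, 264.0], [616.0, -83.0, 264.0], [618.0, -94.0, 263.0]]
wrist []
```

Request:
carry_out([
  [[110, -156, 0, 0, 0, -9.12], [110, -156, 0, 0, 0, -9.12], [110, -156, 0, 0, 0, -9.12], [110, -156, 0, 0, 0, -9.12], [110, -156, 0, 0, 0, -9.12], [110, -156, 0, 0, 0, -9.12], [110, -156, 0, 0, 0, -9.12], [110, -156, 0, 0, 0, -9.12], [110, -156, 0, 0, 0, -9.12], [110, -156, 0, 0, 0, -9.12], [110, -156, 0, 0, 0, -9.12], [110, -156, 0, 0, 0, -9.12]],
])

```text
time: 1.35
position: [0.4689, 0.11, 0.2922]
tool_rot: [0.149, 0.989, -0.0, -0.0]
ft_force: [0.2, 0.6, -0.1]
grip_width: 0.0871
```

```bash
cat >> h.py <<'E'
from scipy.spatial.transform import Rotation as R
def st(n=4):
    f=[];
    for i in range(n):
        o=robot.get_obs(); f.append(np.r_[o['ft_force'],o['moment']]);
        if i<n-1: robot.camera('wrist')
    M=R.from_quat(o['tool_rot']).as_matrix()
    print('t',round(o['time'],2),'pos',(o['position']*1000).round(1),'yaw_y',np.degrees(np.arctan2(M[1,1],M[0,1])).round(2),'z',M[:,2].round(4),'F',np.mean(f,0).round(2),'sd',np.std(f,0)[:3].round(2),'w',o['grip_width'].round(4),'q',o['q'].round(2))
    return o,M
E
python3 - <<'E'
from h import *
st(3)
c=cam('wrist');np.savez('wrist1.npz',**c)
W=pts(c).reshape(-1,3);x,y,z=W.T
for t,a,b in [('top',.145,.2),('sh',.042,.075),('block',.031,.037)]:
    m=(x>.39)&(x<.55)&(y>.03)&(y<.19)&(z>a)&(z<b)
    r=cv2.minAreaRect((W[m][:,:2]*1000).astype(np.float32));print(t,m.sum(),np.round(r[0],1),np.round(r[1],1),round(r[2],1),np.percentile(W[m][:,2],98))
E
```

```text
Traceback (most recent call last):
  File "h.py", line 18, in st
    print('t',round(o['time'],2),'pos',(o['position']*1000).round(1),'yaw_y',np.degrees(np.arctan2(M[1,1],M[0,1])).round(2),'z',M[:,2].round(4),'F',np.mean(f,0).round(2),'sd',np.std(f,0)[:3].round(2),'w',o['grip_width'].round(4),'q',o['q'].round(2))
                                                                                                                                                                                                            ^^^^^^^^^^^^^^^^^^^^^
AttributeError: 'float' object has no attribute 'round'
```

```bash
sed -i "s/o\['grip_width'\].round(4)/round(o['grip_width'],4)/" h.py
python3 - <<'E'
from h import *
st(4)
c=cam('wrist');np.savez('wrist1.npz',**c)
W=pts(c).reshape(-1,3);x,y,z=W.T
for t,a,b in [('top',.145,.2),('sh',.042,.075),('block',.031,.037)]:
    m=(x>.39)&(x<.55)&(y>.03)&(y<.19)&(z>a)&(z<b)
    r=cv2.minAreaRect((W[m][:,:2]*1000).astype(np.float32));print(t,m.sum(),np.round(r[0],1),np.round(r[1],1),round(r[2],1),np.percentile(W[m][:,2],98))
E
```

```text
t 1.6 pos [469.  110.  292.2] yaw_y 72.94 z [-0.  0. -1.] F [-0.04 -0.27 -0.08  0.08 -0.02  0.  ] sd [0.51 0.47 0.15] w 0.0872 q [-0.    0.34  1.78  0.    1.02 -1.28]
top 1293 [468.8 110.2] [35.5 20.5] 73.3 0.17226708389299064
sh 773 [468.9 110.3] [66.6 20.1] 73.1 0.0740805992373038
block 4026 [469.3 109.9] [118.3  70.6] 72.5 0.03533566167571939
```

Request:
carry_out([
  [[0, 0, 30, 0, 0, 0], [0, 0, 60, 0, 0, 0], [0, 0, 78, 0, 0, 0], [0, 0, 86, 0, 0, 0], [0, 0, 89, 0, 0, 0], [0, 0, 89, 0, 0, 0], [0, 0, 89, 0, 0, 0]],
], fingers=1)

```text
time: 2.35
position: [0.4696, 0.1101, 0.2041]
tool_rot: [0.148, 0.989, 0.0, 0.001]
ft_force: [1.1, -0.1, 0.1]
grip_width: 0.0867
```

Request:
carry_out([
  [[0, 0, 0, 0, 0, 0], [0, 0, 0, 0, 0, 0], [0, 0, 0, 0, 0, 0], [0, 0, 0, 0, 0, 0], [0, 0, 0, 0, 0, 0], [0, 0, 0, 0, 0, 0], [0, 0, 0, 0, 0, 0], [0, 0, 0, 0, 0, 0], [0, 0, 0, 0, 0, 0], [0, 0, 0, 0, 0, 0]],
], fingers=0, grip_force=35)

```text
time: 3.35
position: [0.469, 0.1101, 0.2032]
tool_rot: [0.148, 0.989, 0.0, 0.0]
ft_force: [0.8, 0.1, 0.1]
grip_width: 0.0356
```

```bash
python3 -c "
from h import *
st(3)"
```

```text
t 3.45 pos [469.  110.1 203.2] yaw_y 72.96 z [-0.e+00  1.e-04 -1.e+00] F [ 0.48  0.68 -0.07  0.15 -0.1  -0.  ] sd [0.88 0.9  0.15] w 0.0353 q [-0.    0.48  1.87  0.    0.79 -1.28]
```

Request:
carry_out([
  [[0, 0, -5, 0, 0, 0], [0, 0, -12, 0, 0, 0], [0, 0, -22, 0, 0, 0], [0, 0, -35, 0, 0, 0], [0, 0, -55, 0, 0, 0], [0, 0, -80, 0, 0, 0], [0, 0, -100, 0, 0, 0], [0, 0, -113, 0, 0, 0], [0, 0, -119, 0, 0, 0], [0, 0, -119, 0, 0, 0], [0, 0, -119, 0, 0, 0]],
])

```text
time: 4.55
position: [0.4684, 0.11, 0.3219]
tool_rot: [0.148, 0.989, -0.0, -0.001]
ft_force: [0.1, 0.2, -3.7]
grip_width: 0.0357
```

Request:
carry_out([
  [[-4, -8, 0, 0, 0, -0.2], [-10, -20, 0, 0, 0, -0.5], [-20, -40, 0, 0, 0, -1.0], [-30, -60, 0, 0, 0, -1.5], [-40, -80, 0, 0, 0, -2.0], [-49, -100, 0, 0, 0, -2.4], [-55, -112, 0, 0, 0, -2.6], [-58, -118, 0, 0, 0, -2.7], [-58, -118, 0, 0, 0, -2.7], [-58, -118, 0, 0, 0, -2.7], [-58, -118, 0, 0, 0, -2.7]],
])

```text
time: 5.65
position: [0.4895, -0.019, 0.322]
tool_rot: [-0.04, 0.999, 0.0, -0.0]
ft_force: [-0.4, 0.9, -2.9]
grip_width: 0.0355
```

Run:
```python
from h import *
st(8)
for n in ['wrist','scene','side']:
    c=cam(n);np.savez(n+'2.npz',**c)
    if n=='wrist': cv2.imwrite('pics/w2.png',c['color'][...,::-1])
```

```text
t 6.0 pos [489.8 -19.5 322.3] yaw_y 94.58 z [ 1.e-04  0.e+00 -1.e+00] F [-0.07  0.23 -3.29  0.12 -0.05 -0.  ] sd [0.62 0.7  0.31] w 0.0352 q [-0.27  0.31  1.73  0.    1.11 -1.92]
```

View pics/w2.png

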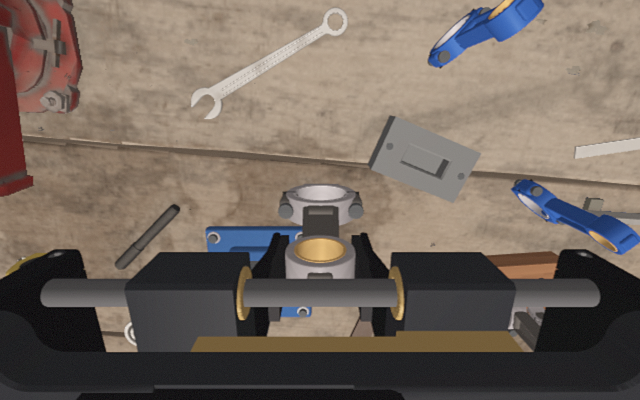

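The wrist view shows the rod's small end in the grip at (320,255). The hook is hidden behind the gripper body, so I'll turn the wrist about the vertical to look at it from close by.

Request:
carry_out([
  [[5, -8, 0, 0, 0, 0.6], [10, -16, 0, 0, 0, 1.5], [16, -26, 0, 0, 0, 2.5], [24, -38, 0, 0, 0, 3.5], [30, -48, 0, 0, 0, 4.5], [33, -53, 0, 0, 0, 5.5], [33, -53, 0, 0, 0, 6.5], [33, -53, 0, 0, 0, 7.5], [33, -53, 0, 0, 0, 8.5], [33, -53, 0, 0, 0, 9.5], [33, -53, 0, 0, 0, 10.5], [33, -53, 0, 0, 0, 11.5], [33, -53, 0, 0, 0, 12.5], [33, -53, 0, 0, 0, 13.5], [33, -53, 0, 0, 0, 14.5], [33, -53, 0, 0, 0, 15.5], [33, -53, 0, 0, 0, 16.5], [33, -53, 0, 0, 0, 17.5], [33, -53, 0, 0, 0, 18.5], [33, -53, 0, 0, 0, 19.0]],
])

```text
time: 8.15
position: [0.4612, -0.0753, 0.3223]
tool_rot: [0.96, 0.278, 0.0, 0.0]
ft_force: [0.0, -0.1, -3.3]
grip_width: 0.0352
```

Run:
```python
from h import *
robot.camera('wrist');robot.camera('wrist')
o,M=st(4)
c=cam('wrist');np.savez('wrist3.npz',**c)
cv2.imwrite('pics/w3.png',c['color'][...,::-1])
print(np.linalg.inv(c['camera_from_world']).round(3).tolist())
W=pts(c);z=W[...,2];x=W[...,0];y=W[...,1]
m=(z>.25)&(z<.3)&(x>.49)&(x<.64)&(y>-.15)&(y<-.06)
p=W[m];print(m.sum())
for a in np.arange(.5,.64,.006):
    q=p[(p[:,0]>=a)&(p[:,0]<a+.006)]
    if len(q): print(round(a+.003,3),len(q),q[:,1].min().round(4),q[:,1].max().round(4),np.median(q[:,1]).round(4),np.percentile(q[:,2],[50,95]).round(4),q[:,0].min().round(4))
```

```text
t 8.4 pos [461.2 -75.3 322.3] yaw_y -57.37 z [-0. -0. -1.] F [-0.28  0.41 -3.2  -0.    0.1   0.  ] sd [0.35 0.83 0.26] w 0.0356 q [-0.4   0.27  1.78 -0.    1.09  0.6 ]
[[0.54, -0.803, -0.253, 0.531], [-0.842, -0.515, -0.162, -0.031], [-0.0, 0.3, -0.954, 0.414], [0.0, 0.0, 0.0, 1.0]]
7701
0.509 124 -0.11 -0.1032 -0.1056 [0.2784 0.28  ] 0.5077
0.515 234 -0.1096 -0.1028 -0.105 [0.2735 0.279 ] 0.512
0.521 189 -0.1098 -0.1022 -0.1046 [0.2687 0.2711] 0.518
0.527 181 -0.1092 -0.1017 -0.1043 [0.2674 0.2689] 0.524
0.533 186 -0.1085 -0.1013 -0.1038 [0.2674 0.2688] 0.53
0.539 190 -0.1084 -0.1006 -0.1035 [0.2674 0.2687] 0.536
0.545 197 -0.1075 -0.1004 -0.1028 [0.2675 0.2688] 0.542
0.551 205 -0.107 -0.0999 -0.1024 [0.2674 0.269 ] 0.548
0.557 407 -0.1097 -0.0956 -0.1009 [0.2691 0.2724] 0.5541
0.563 202 -0.1093 -0.0984 -0.1015 [0.2677 0.2709] 0.5601
0.569 220 -0.1058 -0.0983 -0.101 [0.2674 0.2688] 0.566
0.575 234 -0.1048 -0.0975 -0.1004 [0.2674 0.269 ] 0.572
0.581 239 -0.1046 -0.0972 -0.0999 [0.2674 0.2688] 0.578
0.587 252 -0.1045 -0.097 -0.0996 [0.2673 0.269 ] 0.5841
0.593 255 -0.1038 -0.0964 -0.0989 [0.2675 0.2688] 0.59
0.599 450 -0.1056 -0.094 -0.0981 [0.2681 0.2706] 0.596
0.605 440 -0.1048 -0.0933 -0.0973 [0.269  0.2708] 0.602
0.611 1905 -0.1116 -0.0853 -0.0951 [0.2714 0.2761] 0.608
0.617 699 -0.1114 -0.0853 -0.102 [0.2757 0.2779] 0.614
0.623 103 -0.1215 -0.1019 -0.1082 [0.2749 0.2762] 0.62
0.629 789 -0.1247 -0.1082 -0.1173 [0.2697 0.2765] 0.626
```

View pics/w3.png

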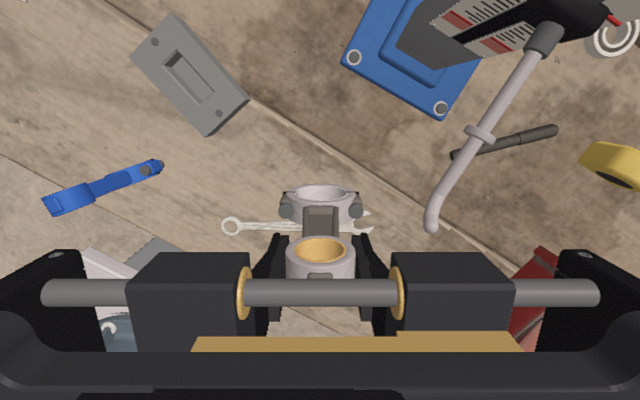

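The view from above shows the hook clearly: the tip at (430,228), the collar at (480,133), and the rod's bore at (320,255). The seat comes out at (0.540, −0.1043, 0.2687), with the bar at yaw 4.55°.

Request:
carry_out([
  [[0, 0, 0, 0, 0, -0.5], [0, 0, 0, 0, 0, -1.5], [0, 0, 0, 0, 0, -2.5], [0, 0, 0, 0, 0, -3.5], [0, 0, 0, 0, 0, -4.5], [0, 0, 0, 0, 0, -5.5], [0, 0, 0, 0, 0, -6.5], [0, 0, 0, 0, 0, -7.5], [0, 0, 0, 0, 0, -8.5], [0, 0, 0, 0, 0, -9.5], [0, 0, 0, 0, 0, -10.5], [0, 0, 0, 0, 0, -11.5], [0, 0, 0, 0, 0, -12.5], [-1, 5, 0, 0, 0, -13.5], [-1, 10, 0, 0, 0, -14.5], [-2, 16, 0, 0, 0, -15.5], [-3, 24, 0, 0, 0, -16.5], [-4, 32, 0, 0, 0, -17.5], [-4, 36, 0, 0, 0, -18.5], [-4, 37.4, 0, 0, 0, -19.0]],
])

```text
time: 10.45
position: [0.4783, -0.1094, 0.3223]
tool_rot: [-0.042, 0.999, -0.0, 0.0]
ft_force: [-0.1, -0.4, -2.9]
grip_width: 0.0356
```

Request:
carry_out([
  [[0, 0, 0, 0, 0, 0], [0, 0, 0, 0, 0, 0], [0, 0, 0, 0, 0, 0]],
])

```text
time: 10.75
position: [0.4778, -0.1087, 0.3222]
tool_rot: [-0.039, 0.999, 0.0, -0.0]
ft_force: [-0.4, -0.4, -4.3]
grip_width: 0.0355
```

Run:
```python
from h import *
o,M=st(4)
c=cam('wrist');np.savez('wrist4.npz',**c)
W=pts(c).reshape(-1,3)
p=(W-o['position'])@M   # tool frame
m=(abs(p[:,1])<.017)&(abs(p[:,0])<.03)&(p[:,2]>.025)&(p[:,2]<.07)
q=p[m];print(m.sum(),'top z',np.percentile(q[:,2],[.5,2,10]).round(4),'x',np.percentile(q[q[:,2]<.045][:,0],[1,99]).round(4))
# shoulder/tilt
m=(abs(p[:,1])<.04)&(abs(p[:,0])<.04)&(p[:,2]>.1)&(p[:,2]<.2)
r=cv2.minAreaRect((p[m][:,:2]*1000).astype(np.float32));print('low',r,np.percentile(p[m][:,2],[2,50]))
```

```text
t 10.9 pos [ 477.9 -108.8  322.3] yaw_y 94.55 z [-0.  0. -1.] F [ 0.22  0.2  -3.54  0.15 -0.03  0.02] sd [0.55 0.35 0.55] w 0.0354 q [-0.45  0.31  1.73  0.    1.11 -2.1 ]
2722 top z [0.0312 0.032  0.0342] x [-0.0014  0.0107]
low ((0.36497020721435547, -0.15314865112304688), (66.85404968261719, 20.51539421081543), 89.72463989257812) [0.10280947 0.13436659]
```

Request:
carry_out([
  [[-3, 0, 0, 0, 0, 0], [-8, 0, 0, 0, 0, 0], [-13, 0, 0, 0, 0, 0], [-17, 0, 0, 0, 0, 0], [-21, 0, 0, 0, 0, 0], [-25, 0, 0, 0, 0, 0], [-29, 0, 0, 0, 0, 0], [-33, 0, 0, 0, 0, 0], [-37, 0, 0, 0, 0, 0], [-41, 0, 0, 0, 0, 0], [-45, 0, 0, 0, 0, 0], [-49, 0, 0, 0, 0, 0], [-53, 0, 0, 0, 0, 0], [-57, 0, 0, 0, 0, 0], [-60, 0, 0, 0, 0, 0], [-62, 0, 0, 0, 0, 0], [-62, 0, 0, 0, 0, 0], [-62, 0, 0, 0, 0, 0]],
])

```text
time: 12.75
position: [0.5396, -0.104, 0.3222]
tool_rot: [-0.04, 0.999, 0.0, -0.0]
ft_force: [0.1, 0.5, -3.7]
grip_width: 0.0354
```

Run:
```python
from h import *
o,M=st(5)
b=cam('side');a=cam('scene')
A=cv2.resize(a['color'][130:270,300:440],(560,560),interpolation=3)
print(b['color'].shape)
cv2.imwrite('pics/a5.png',A[...,::-1])
```

```text
t 12.95 pos [ 539.6 -103.9  322.3] yaw_y 94.56 z [-2.e-04  1.e-04 -1.e+00] F [-0.28  0.18 -3.66  0.14 -0.01 -0.01] sd [0.52 0.41 0.11] w 0.0355 q [-0.39  0.39  1.59  0.    1.16 -2.04]
(400, 640, 3)
```

View pics/a5.png

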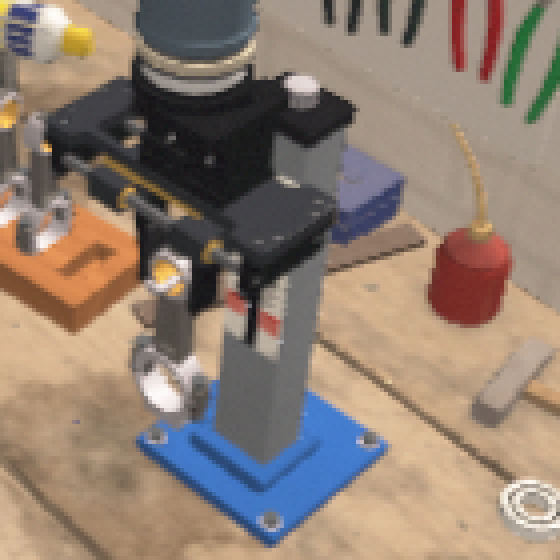

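The crop shows the ring at (168,270) with the hook's tip through its bore. I'll lower it slowly now; the weight is about 3.35 N, so it should sink about 33.5 mm.

Request:
carry_out([
  [[0, 0, 1, 0, 0, 0], [0, 0, 3, 0, 0, 0], [0, 0, 5.5, 0, 0, 0], [0, 0, 8, 0, 0, 0], [0, 0, 10.5, 0, 0, 0], [0, 0, 13, 0, 0, 0], [0, 0, 15.5, 0, 0, 0], [0, 0, 18, 0, 0, 0], [0, 0, 20.5, 0, 0, 0], [0, 0, 23, 0, 0, 0], [0, 0, 25.5, 0, 0, 0], [0, 0, 28, 0, 0, 0], [0, 0, 30.5, 0, 0, 0], [0, 0, 33, 0, 0, 0], [0, 0, 35.5, 0, 0, 0], [0, 0, 38, 0, 0, 0], [0, 0, 40.5, 0, 0, 0], [0, 0, 43, 0, 0, 0], [0, 0, 45, 0, 0, 0], [0, 0, 46, 0, 0, 0]],
])

```text
time: 15.05
position: [0.5397, -0.104, 0.2761]
tool_rot: [-0.04, 0.999, 0.0, -0.0]
ft_force: [-1.1, -0.0, -0.2]
grip_width: 0.0355
```

Request:
carry_out([
  [[0, 0, 0, 0, 0, 0], [0, 0, 0, 0, 0, 0], [0, 0, 0, 0, 0, 0], [0, 0, 0, 0, 0, 0], [0, 0, 0, 0, 0, 0]],
])

```text
time: 15.55
position: [0.5397, -0.104, 0.2763]
tool_rot: [-0.04, 0.999, -0.0, 0.0]
ft_force: [-2.0, -0.3, -0.4]
grip_width: 0.0354
```

Run:
```python
from h import *
o,M=st(16)
```

```text
t 16.3 pos [ 539.8 -104.   276.3] yaw_y 94.56 z [ 0. -0. -1.] F [-0.84  0.28 -0.36  0.16  0.08 -0.01] sd [0.63 0.42 0.58] w 0.0359 q [-0.39  0.45  1.64 -0.    1.05 -2.04]
```

Request:
carry_out([
  [[0, 0, 1, 0, 0, 0], [0, 0, 2, 0, 0, 0], [0, 0, 2, 0, 0, 0], [0, 0, 2, 0, 0, 0]],
], grip_force=5)

```text
time: 16.7
position: [0.5398, -0.104, 0.2742]
tool_rot: [-0.04, 0.999, 0.0, 0.0]
ft_force: [-0.7, -0.1, 0.7]
grip_width: 0.0359
```

Request:
carry_out([
  [[0, 0, 0, 0, 0, 0], [0, 0, 0, 0, 0, 0], [0, 0, 0, 0, 0, 0], [0, 0, 0, 0, 0, 0], [0, 0, 0, 0, 0, 0], [0, 0, 0, 0, 0, 0], [0, 0, 0, 0, 0, 0], [0, 0, 0, 0, 0, 0], [0, 0, 0, 0, 0, 0], [0, 0, 0, 0, 0, 0], [0, 0, 0, 0, 0, 0], [0, 0, 0, 0, 0, 0], [0, 0, 0, 0, 0, 0], [0, 0, 0, 0, 0, 0], [0, 0, 0, 0, 0, 0]],
], fingers=0.75)

```text
time: 18.2
position: [0.5398, -0.104, 0.2743]
tool_rot: [-0.04, 0.999, -0.0, 0.0]
ft_force: [-0.4, -0.7, -0.3]
grip_width: 0.0651
```

```bash
cat > ring.py <<'E'
from h import *
o,M=st(3)
for i in range(3):
    c=cam('wrist')
    W=pts(c).reshape(-1,3); p=(W-o['position'])@M
    m=(abs(p[:,1])<.025)&(p[:,0]>-.03)&(p[:,0]<.03)&(p[:,2]>.02)&(p[:,2]<.055)
    q=p[m]; print(m.sum(),'ring topz',np.percentile(q[:,2],[.5,2]).round(4),'y',np.percentile(q[:,1],[1,99]).round(4),'x',np.percentile(q[:,0],[1,99]).round(4))
    m=(abs(p[:,1])<.05)&(abs(p[:,0])<.05)&(p[:,2]>.1)&(p[:,2]<.19)
    if i==2: print('low',cv2.minAreaRect((p[m][:,:2]*1000).astype(np.float32)))
cv2.imwrite('pics/w6.png',c['color'][...,::-1])
E
python3 ring.py
```

```text
t 18.3 pos [ 539.7 -104.   274.2] yaw_y 94.56 z [-0.  0. -1.] F [-0.07  0.    0.38  0.08 -0.04  0.  ] sd [0.45 0.56 0.65] w 0.0652 q [-0.39  0.45  1.64 -0.    1.05 -2.04]
2554 ring topz [0.0292 0.0303] y [-0.0179  0.0163] x [-0.0286  0.0294]
2555 ring topz [0.0292 0.0302] y [-0.0179  0.0163] x [-0.0285  0.0295]
2549 ring topz [0.0293 0.0302] y [-0.0178  0.0163] x [-0.0287  0.0292]
low ((0.3575735092163086, -1.5615386962890625), (20.48982048034668, 66.82980346679688), 0.11916445940732956)
```

View pics/w6.png

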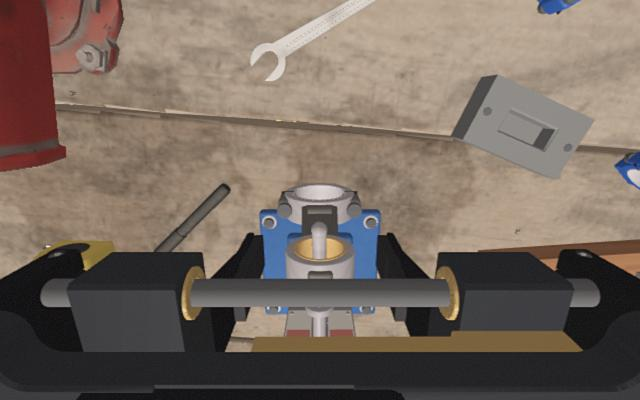

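The rod hangs on the hook (tip at (320,235)) with both fingers clear of it. I'll wait for it to settle.

Request:
carry_out([
  [[0, 0, 0, 0, 0, 0], [0, 0, 0, 0, 0, 0], [0, 0, 0, 0, 0, 0], [0, 0, 0, 0, 0, 0], [0, 0, 0, 0, 0, 0], [0, 0, 0, 0, 0, 0], [0, 0, 0, 0, 0, 0], [0, 0, 0, 0, 0, 0], [0, 0, 0, 0, 0, 0], [0, 0, 0, 0, 0, 0], [0, 0, 0, 0, 0, 0], [0, 0, 0, 0, 0, 0], [0, 0, 0, 0, 0, 0], [0, 0, 0, 0, 0, 0], [0, 0, 0, 0, 0, 0], [0, 0, 0, 0, 0, 0], [0, 0, 0, 0, 0, 0], [0, 0, 0, 0, 0, 0], [0, 0, 0, 0, 0, 0], [0, 0, 0, 0, 0, 0]],
])

```text
time: 20.45
position: [0.5397, -0.104, 0.2743]
tool_rot: [-0.04, 0.999, -0.0, -0.0]
ft_force: [1.3, 0.4, -0.7]
grip_width: 0.0652
```

Request:
carry_out([
  [[0, 0, 0, 0, 0, 0], [0, 0, 0, 0, 0, 0], [0, 0, 0, 0, 0, 0], [0, 0, 0, 0, 0, 0], [0, 0, 0, 0, 0, 0], [0, 0, 0, 0, 0, 0], [0, 0, 0, 0, 0, 0], [0, 0, 0, 0, 0, 0], [0, 0, 0, 0, 0, 0], [0, 0, 0, 0, 0, 0], [0, 0, 0, 0, 0, 0], [0, 0, 0, 0, 0, 0], [0, 0, 0, 0, 0, 0], [0, 0, 0, 0, 0, 0], [0, 0, 0, 0, 0, 0], [0, 0, 0, 0, 0, 0], [0, 0, 0, 0, 0, 0], [0, 0, 0, 0, 0, 0], [0, 0, 0, 0, 0, 0], [0, 0, 0, 0, 0, 0]],
])

```text
time: 22.45
position: [0.5397, -0.104, 0.2742]
tool_rot: [-0.04, 0.999, 0.0, -0.0]
ft_force: [1.3, -0.2, -0.4]
grip_width: 0.0651
```

```bash
python3 ring.py
```

```text
t 22.55 pos [ 539.7 -104.   274.2] yaw_y 94.56 z [-0.  0. -1.] F [ 0.34 -0.34 -0.3   0.12 -0.06 -0.01] sd [0.78 0.5  0.31] w 0.0652 q [-0.39  0.45  1.64  0.    1.05 -2.04]
2559 ring topz [0.0293 0.0302] y [-0.0179  0.0163] x [-0.0286  0.0294]
2555 ring topz [0.0292 0.0301] y [-0.0179  0.0163] x [-0.0288  0.0294]
2548 ring topz [0.029  0.0301] y [-0.0178  0.0163] x [-0.0289  0.0295]
low ((0.34797000885009766, -1.4932594299316406), (20.480411529541016, 66.94447326660156), 0.26486238837242126)
```

Request:
carry_out([
  [[0, -0.5, -1, 0, 0, 0], [0, -1, -2, 0, 0, 0], [0, -1, -2, 0, 0, 0], [0, -1, -2, 0, 0, 0]],
])

```text
time: 23.1
position: [0.5398, -0.105, 0.2763]
tool_rot: [-0.04, 0.999, -0.0, 0.0]
ft_force: [-0.7, 0.1, 0.1]
grip_width: 0.0654
```

Request:
carry_out([
  [[0, 0, 0, 0, 0, 0], [0, 0, 0, 0, 0, 0], [0, 0, 0, 0, 0, 0], [0, 0, 0, 0, 0, 0], [0, 0, 0, 0, 0, 0], [0, 0, 0, 0, 0, 0], [0, 0, 0, 0, 0, 0], [0, 0, 0, 0, 0, 0], [0, 0, 0, 0, 0, 0], [0, 0, 0, 0, 0, 0]],
], fingers=0, grip_force=35)

```text
time: 24.1
position: [0.5398, -0.105, 0.2763]
tool_rot: [-0.04, 0.999, 0.0, -0.0]
ft_force: [-0.4, 0.0, -0.2]
grip_width: 0.0355
```

```bash
python3 ring.py
```

```text
t 24.2 pos [ 539.8 -104.9  276.2] yaw_y 94.56 z [-1.e-04  1.e-04 -1.e+00] F [-0.2  -0.04  0.04  0.16 -0.01 -0.01] sd [0.34 0.24 0.28] w 0.0355 q [-0.4   0.45  1.64  0.    1.06 -2.05]
4200 ring topz [0.0202 0.0206] y [-0.0244  0.0245] x [-0.0276  0.0288]
4216 ring topz [0.0202 0.0205] y [-0.0244  0.0244] x [-0.028   0.0287]
4202 ring topz [0.0201 0.0205] y [-0.0244  0.0244] x [-0.0279  0.0288]
low ((0.48342037200927734, -1.051971435546875), (66.88573455810547, 20.296443939208984), 89.58805084228516)
```

Request:
carry_out([
  [[0, 0, -1, 0, 0, 0], [0, 0, -3, 0, 0, 0], [0, 0, -5.5, 0, 0, 0], [0, 0, -8, 0, 0, 0], [0, 0, -10.5, 0, 0, 0], [0, 0, -13, 0, 0, 0], [0, 0, -15.5, 0, 0, 0], [0, 0, -18, 0, 0, 0], [0, 0, -20.5, 0, 0, 0], [0, 0, -23, 0, 0, 0], [0, 0, -25.5, 0, 0, 0], [0, 0, -28, 0, 0, 0], [0, 0, -30.5, 0, 0, 0], [0, 0, -33, 0, 0, 0], [0, 0, -35.5, 0, 0, 0], [0, 0, -38, 0, 0, 0], [0, 0, -40.5, 0, 0, 0], [0, 0, -43, 0, 0, 0], [0, 0, -45, 0, 0, 0], [0, 0, -46, 0, 0, 0]],
])

```text
time: 26.35
position: [0.5399, -0.105, 0.3225]
tool_rot: [-0.04, 0.999, -0.0, 0.0]
ft_force: [0.1, -0.4, -4.5]
grip_width: 0.0357
```

Run:
```python
from h import *
o,M=st(6)
c=cam('wrist')
cv2.imwrite('pics/w7.png',c['color'][150:350,200:440][...,::-1].repeat(2,0).repeat(2,1))
W=pts(c).reshape(-1,3); p=(W-o['position'])@M
m=(abs(p[:,1])<.014)&(abs(p[:,0])<.03)&(p[:,2]>.025)&(p[:,2]<.07)
print('top',np.percentile(p[m][:,2],[.5,2,10]).round(4))
```

```text
t 26.6 pos [ 539.7 -104.9  322.1] yaw_y 94.56 z [-3.e-04  1.e-04 -1.e+00] F [ 0.3  -0.16 -3.68  0.12 -0.04 -0.01] sd [0.62 0.23 0.58] w 0.0354 q [-0.4   0.39  1.59  0.    1.16 -2.05]
top [0.0343 0.0348 0.0369]
```

View pics/w7.png

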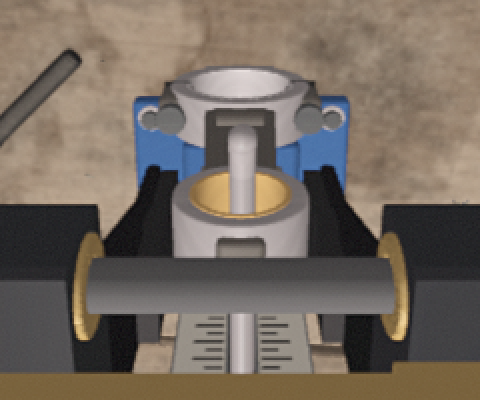

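The crop shows the tip inside the bore at (242,140). The rod sits about 2.5 mm lower in the grip than before, so I'll raise by that amount and withdraw.

Request:
carry_out([
  [[0, 0, -1, 0, 0, 0], [0, 0, -2.5, 0, 0, 0], [3, 0, -2.5, 0, 0, 0], [7, 0, -2.5, 0, 0, 0], [11, 0, -2.5, 0, 0, 0], [15, 0, -2.5, 0, 0, 0], [19, 0, -2.5, 0, 0, 0], [23, 0, -2.5, 0, 0, 0], [27, 0, -2.5, 0, 0, 0], [31, 0, -2.5, 0, 0, 0], [35, 0, -2.5, 0, 0, 0], [39, 0, -2.5, 0, 0, 0], [43, 0, -2.5, 0, 0, 0], [47, 0, -2.5, 0, 0, 0], [52, 0, -2.5, 0, 0, 0], [58, 0, -2.5, 0, 0, 0], [64, 0, -2.5, 0, 0, 0], [70, 0, -2.5, 0, 0, 0], [74, 0, -2.5, 0, 0, 0], [74, 0, -2.5, 0, 0, 0]],
])

```text
time: 28.65
position: [0.4653, -0.1108, 0.3248]
tool_rot: [-0.04, 0.999, 0.0, -0.0]
ft_force: [-0.6, 0.2, -4.0]
grip_width: 0.0356
```

Run:
```python
from h import *
o,M=st(8)
c=cam('wrist')
W=pts(c).reshape(-1,3)
p=(W-o['position'])@M
m=(abs(p[:,1])<.017)&(abs(p[:,0])<.03)&(p[:,2]>.025)&(p[:,2]<.07)
q=p[m];print(m.sum(),'top z',np.percentile(q[:,2],[.5,2,10]).round(4))
m=(abs(p[:,1])<.04)&(abs(p[:,0])<.04)&(p[:,2]>.1)&(p[:,2]<.2)
print('low',cv2.minAreaRect((p[m][:,:2]*1000).astype(np.float32)),np.percentile(p[m][:,2],[2,50]))
s=cam('scene');W=pts(s);x,y,z=W[...,0],W[...,1],W[...,2]
m=(x>.525)&(x<.60)&(y>-.13)&(y<-.08)&(z>.22)&(z<.3);print('bar z',np.percentile(z[m],[50,90]))
```

```text
t 29.0 pos [ 466.3 -110.9  324.7] yaw_y 94.57 z [ 1.e-04 -0.e+00 -1.e+00] F [ 0.08  0.04 -3.48  0.12 -0.04  0.01] sd [0.32 0.26 0.4 ] w 0.0358 q [-0.47  0.29  1.75  0.    1.11 -2.12]
2790 top z [0.0342 0.0348 0.037 ]
low ((0.3179903030395508, -1.1105995178222656), (66.9553451538086, 20.362571716308594), 89.9627914428711) [0.10269534 0.13777553]
bar z [0.27004054 0.27085796]
```

Request:
carry_out([
  [[0, 6, -3, 0, 0, 0], [-1, 18, -8, 0, 0, 0.3], [-3, 36, -15, 0, 0, 0.8], [-6, 58, -22, 0, 0, 1.5], [-10, 82, -30, 0, 0, 2.3], [-16, 106, -38, 0, 0, 3.1], [-25, 130, -43, 0, 0, 3.9], [-39, 148, -45, 0, 0, 4.7], [-57, 160, -45, 0, 0, 5.5], [-77, 170, -45, 0, 0, 6.3], [-98, 180, -45, 0, 0, 7.1], [-120, 191, -45, 0, 0, 7.9], [-142, 202, -45, 0, 0, 8.7], [-163, 212, -45, 0, 0, 9.4], [-184, 222, -45, 0, 0, 10.0], [-202, 231, -45, 0, 0, 10.4], [-217, 239, -45, 0, 0, 10.65], [-227, 244, -45, 0, 0, 10.71], [-231.3, 246, -45, 0, 0, 10.71], [-231.3, 246, -45, 0, 0, 10.71]],
])

```text
time: 31.1
position: [0.677, 0.1533, 0.3692]
tool_rot: [0.65, 0.76, -0.0, -0.0]
ft_force: [-0.0, 0.3, -3.1]
grip_width: 0.035
```

Request:
carry_out([
  [[0, 0, 0, 0, 0, 0], [0, 0, 0, 0, 0, 0], [0, 0, 0, 0, 0, 0]],
])

```text
time: 31.4
position: [0.6766, 0.1524, 0.37]
tool_rot: [0.65, 0.76, -0.0, -0.0]
ft_force: [-0.1, 0.5, -3.6]
grip_width: 0.0358
```

```bash
cat > slot.py <<'E'
from h import *
o,M=st(3)
c=cam('wrist');np.savez('wrist8.npz',**c)
cv2.imwrite('pics/w8.png',c['color'][...,::-1])
W=pts(c).reshape(-1,3); p=(W-o['position'])@M; z=W[:,2]
m=(abs(p[:,1])<.045)&(abs(p[:,0])<.03)&(p[:,2]>.1)&(p[:,2]<.17)
print('rod low',cv2.minAreaRect((p[m][:,:2]*1000).astype(np.float32)))
m=(abs(W[:,0]-.66)<.1)&(W[:,1]>.08)&(W[:,1]<.36)&(abs(z-.034)<.003)
r=cv2.minAreaRect((W[m][:,:2]*1000).astype(np.float32));print('rack',r,m.sum())
m=(abs(W[:,0]-.676)<.045)&(abs(W[:,1]-.152)<.03)&(z<.028)&(z>.005)
print('slot',m.sum(),cv2.minAreaRect((W[m][:,:2]*1000).astype(np.float32)) if m.sum()>5 else '')
E
python3 slot.py
```

```text
t 31.5 pos [676.8 152.5 370. ] yaw_y 8.86 z [ 1.e-04 -0.e+00 -1.e+00] F [-0.21 -0.34 -3.21 -0.01 -0.04  0.01] sd [0.08 0.65 0.34] w 0.0354 q [ 0.06  0.56  1.15 -0.    1.43 -0.09]
rod low ((-0.27377986907958984, -0.5483741760253906), (20.163816452026367, 66.81338500976562), 0.06341248005628586)
rack ((663.923828125, 229.88682556152344), (110.18246459960938, 225.2915496826172), 8.896639823913574) 9402
slot 626 ((676.1829223632812, 151.32412719726562), (56.165794372558594, 20.823749542236328), 9.004916191101074)
```

View pics/w8.png

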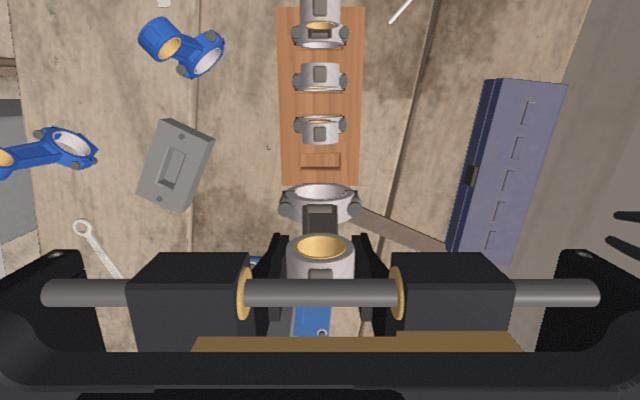

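The view shows the rod over the rack's near end, with the empty slot at (320,160). The rack fits at (663.9, 229.9) mm and 8.9°, which puts the slot at (676.0, 152.8).

Request:
carry_out([
  [[0.7, 0, 5, 0, 0, 0], [0.7, 0, 15, 0, 0, 0], [0.7, 0, 30, 0, 0, 0], [0.7, 0, 50, 0, 0, 0], [0.7, 0, 70, 0, 0, 0], [0.7, 0, 90, 0, 0, 0], [0.7, 0, 107, 0, 0, 0], [0.7, 0, 120, 0, 0, 0], [0.7, 0, 129, 0, 0, 0], [0.7, 0, 134, 0, 0, 0], [0.7, 0, 136, 0, 0, 0], [0.7, 0, 136, 0, 0, 0]],
])

```text
time: 32.75
position: [0.6772, 0.1535, 0.2341]
tool_rot: [0.65, 0.76, 0.0, 0.0]
ft_force: [0.6, 0.9, -4.0]
grip_width: 0.0357
```

Request:
carry_out([
  [[0, 0, 2, 0, 0, 0], [0, 0, 4, 0, 0, 0], [0, 0, 6, 0, 0, 0], [0, 0, 8, 0, 0, 0], [0, 0, 10, 0, 0, 0], [0, 0, 12, 0, 0, 0], [0, 0, 12, 0, 0, 0], [0, 0, 12, 0, 0, 0]],
])

```text
time: 33.55
position: [0.6769, 0.1534, 0.2216]
tool_rot: [0.65, 0.76, -0.0, -0.0]
ft_force: [-0.3, 0.5, -3.3]
grip_width: 0.0354
```

```bash
python3 slot.py
```

```text
t 33.65 pos [677.  153.4 221.8] yaw_y 8.88 z [ 2.e-04  0.e+00 -1.e+00] F [-0.13  0.13 -3.63  0.02 -0.    0.04] sd [0.44 0.34 0.35] w 0.0354 q [ 0.06  0.7   1.31  0.    1.14 -0.09]
rod low ((-0.2762002944946289, -0.5643310546875), (20.576644897460938, 66.94996643066406), 0.27198857069015503)
rack ((666.5931396484375, 213.8619384765625), (110.44847869873047, 194.39019775390625), 8.862238883972168) 14396
slot 16 ((675.90625, 154.20237731933594), (56.21247100830078, 4.5796732902526855), 8.091863632202148)
```

Request:
carry_out([
  [[0, 0, 2, 0, 0, 0], [0, 0, 4, 0, 0, 0], [0, 0, 6, 0, 0, 0], [0, 0, 8, 0, 0, 0], [0, 0, 10, 0, 0, 0], [0, 0, 12, 0, 0, 0], [0, 0, 13, 0, 0, 0], [0, 0, 14, 0, 0, 0], [0, 0, 14.5, 0, 0, 0], [0, 0, 14.5, 0, 0, 0], [0, 0, 14.5, 0, 0, 0]],
])

```text
time: 34.8
position: [0.677, 0.1534, 0.2073]
tool_rot: [0.65, 0.76, 0.0, 0.0]
ft_force: [-0.0, 0.5, -3.4]
grip_width: 0.0356
```

```bash
python3 -c "
from h import *
st(8)"
```

```text
t 35.15 pos [677.  153.4 207.3] yaw_y 8.88 z [ 1.e-04 -0.e+00 -1.e+00] F [-0.19  0.   -3.67  0.   -0.01 -0.02] sd [0.26 0.63 0.41] w 0.0357 q [ 0.06  0.71  1.32 -0.    1.11 -0.09]
```

Request:
carry_out([
  [[0, 0, 0.4, 0, 0, 0], [0, 0, 0.8, 0, 0, 0], [0, 0, 1.2, 0, 0, 0], [0, 0, 1.6, 0, 0, 0], [0, 0, 1.6, 0, 0, 0], [0, 0, 1.6, 0, 0, 0]],
])

```text
time: 35.75
position: [0.6771, 0.1535, 0.2067]
tool_rot: [0.65, 0.76, 0.0, 0.0]
ft_force: [-0.8, -0.0, 6.2]
grip_width: 0.0357
```

```bash
python3 -c "
from h import *
st(8)"
```

```text
t 36.1 pos [677.2 153.4 206.7] yaw_y 8.88 z [ 0.001 -0.    -1.   ] F [-1.86 -0.25  5.81 -0.08  0.52 -0.  ] sd [0.53 0.53 0.37] w 0.0354 q [ 0.06  0.71  1.32 -0.    1.11 -0.09]
```

The rod has touched the floor (about 9 N), so I'll relieve the load, open, and go straight up.

Request:
carry_out([
  [[0, 0, -0.4, 0, 0, 0], [0, 0, -0.8, 0, 0, 0], [0, 0, -0.8, 0, 0, 0]],
], grip_force=8)

```text
time: 36.4
position: [0.6773, 0.1535, 0.2067]
tool_rot: [0.65, 0.76, 0.0, 0.0]
ft_force: [-0.8, -0.1, 2.9]
grip_width: 0.0358
```

Request:
carry_out([
  [[0, 0, 0, 0, 0, 0], [0, 0, 0, 0, 0, 0], [0, 0, 0, 0, 0, 0], [0, 0, 0, 0, 0, 0], [0, 0, 0, 0, 0, 0], [0, 0, 0, 0, 0, 0], [0, 0, 0, 0, 0, 0], [0, 0, -5, 0, 0, 0], [0, 0, -15, 0, 0, 0], [0, 0, -35, 0, 0, 0], [0, 0, -60, 0, 0, 0], [0, 0, -85, 0, 0, 0], [0, 0, -105, 0, 0, 0], [0, 0, -120, 0, 0, 0], [0, 0, -120, 0, 0, 0]],
], fingers=0.8)

```text
time: 37.9
position: [0.6783, 0.1536, 0.3307]
tool_rot: [0.65, 0.76, 0.003, 0.003]
ft_force: [-0.1, -0.4, 0.1]
grip_width: 0.0697
```

Run:
```python
from h import *
o,M=st(3)
c=cam('wrist');W=pts(c).reshape(-1,3)
cv2.imwrite('pics/w9.png',c['color'][...,::-1])
for t,a,b in [('top',.14,.2),('sh',.042,.09)]:
    m=(abs(W[:,0]-.676)<.045)&(abs(W[:,1]-.153)<.026)&(W[:,2]>a)&(W[:,2]<b)
    r=cv2.minAreaRect((W[m][:,:2]*1000).astype(np.float32));print(t,m.sum(),r,np.percentile(W[m][:,2],98))
s=cam('scene');V=pts(s).reshape(-1,3);x,y,z=V.T
m=(x>.525)&(x<.60)&(y>-.13)&(y<-.08)&(z>.22)&(z<.3);print('bar z',np.percentile(z[m],[50,90]))
for yy in (204,256,307):
    m=(abs(x-.664)<.05)&(abs(y*1000-yy)<22)&(z>.14)&(z<.19); print(cv2.minAreaRect((V[m][:,:2]*1000).astype(np.float32)),np.percentile(z[m],98))
```

```text
t 38.0 pos [676.9 153.4 327. ] yaw_y 8.88 z [ 1.e-03  1.e-04 -1.e+00] F [-0.01 -0.33  0.14  0.04  0.03  0.  ] sd [0.09 0.36 0.04] w 0.0698 q [ 0.06  0.59  1.2   0.    1.34 -0.09]
top 1084 ((675.95263671875, 153.0272674560547), (35.017913818359375, 20.294876098632812), 9.13701343536377) 0.1724518227621158
sh 787 ((676.2298583984375, 152.69395446777344), (66.53326416015625, 20.5540828704834), 8.760297775268555) 0.08630055754896476
bar z [0.26801963 0.27062596]
((669.1279296875, 201.12461853027344), (35.807106018066406, 22.491966247558594), 10.772019386291504) 0.17119390464691456
((659.5494995117188, 253.025390625), (35.40837478637695, 24.229934692382812), 10.145977973937988) 0.17264965170911364
((652.5557861328125, 304.69183349609375), (36.575843811035156, 24.39213752746582), 12.201789855957031) 0.17250260545313875
```

View pics/w9.png

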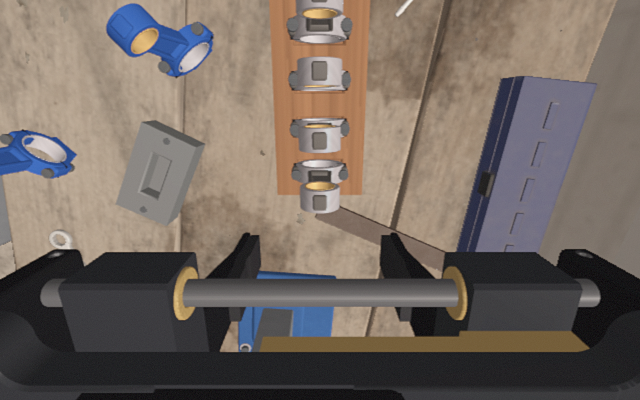

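The rod now stands released at (320,195), in line with the other three. Its top is at 172 mm by the camera, the same as the finished rods, and the fingers are well clear. Handing in.

```bash
python3 -c "
from rig import robot
print(robot.hand_in())"
```

```text
the job is handed in; nothing more can be done
None
```

I weighed the rod on the hook and stood it in the rack's empty slot, then handed the job in at about 38 s of the 72 s allowed. The hand-in gave no verdict, so this rests on my own checks.

- **Weighing:** I felt about 3.4 N (roughly 0.34 kg) at the wrist and lowered the rod about 34 mm on the spring before letting go. It hung untouched for over 4 s, with its camera position steady to about 0.2 mm.
- **Lifting off:** I raised it at 25 mm/s and drew it clear. The scene camera then showed the hook bar back near its unloaded height.
- **Placing:** The rod touched the slot floor at about 9 N and I released it there. It measures within about 0.5 mm of the slot's middle. Its bores are within 0.3° of the rack's axis, and it is upright to about 0.5 mm between the shoulders and small end. Its top is level with the finished rods, and nothing touches the gripper.

**Disagreements and gaps:**
- After regripping on the hook, the rod sat about 2.5–3 mm lower in the fingers than in the first grip. I corrected for this before withdrawing and placing.
- The scene camera read about 4 mm off in y compared with the wrist camera, so I used the wrist camera for positions.
- I checked the hook's speed only through my slow moves and the steady position afterwards, because nothing reports it directly.
- I did not measure the caliper, tape measure or spanner again at the end.

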